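Load a jar into a ratchet dead-weight press

ROBOT

A 6-joint arm with a two-finger parallel gripper is mounted at the origin on a cart in front of the work surface, level with it; the furniture and walls round the work are solid. World frame = base frame: x ahead of the robot, y to its left, z up, the work surface at z = 0. Lengths are in mm, angles in rad, forces in N, time in s.
With the tool pointing down it reaches from about 350 to 975 mm from the base axis. Payload 4.9 kg.
Tool frame: the origin (TCP) lies on the mounting face of the last link; the fingertips stand 173 mm ahead of it and the grasp point (between the pads) lies 155 mm ahead of it; x points along the fingers, z is the direction in which the jaws open and shut, and the axes are right-handed (so a half turn about x gives the same grasp; the last joint's range is limited). The gripper opens to 85 mm and grips with 20 to 120 N. Pads are 22 mm wide; open, the fingers measure 114 mm over their backs; the gripper's body (76 mm by 85 mm) begins 54 mm behind the grasp point. The pads swing forward as they close: fully open they stand 13 mm farther back than shut.
Start: joints at [-1.265, 0.053, 1.613, -0, 1.476, -0.119], TCP at [257.58, -569.435, 404.704] pointing down, gripper open.
Joint ranges: [-3.01, 3.01], [-1.01, 2.22], [0.06, 2.58], [-1.02, 4.17], [0.09, 2.62], [-3.14, 3.14]. Speed limits (rad/s): [2.57, 2.57, 3.14, 3.14, 3.14, 3.14].

INTERFACE

Orientations are given as a unit quaternion [w, x, y, z].
In Python, from workcell import ctrl gives the robot as it stands.
- The arm moves only by the tool apply_moves, never from a script. Its argument "increments" is a list that holds one entry, the list of rows, each a list of 4 numbers: the shift along the tool's x, y, z in m, then the turn about the tool's x in rad. A call has 1 to 20 rows; each row is the pose to reach, as a shift and turn from the pose measured when the call began, along the tool's axes at that moment; what a row does not reach only later rows make up. A row lasts 1/8 s, in which the tool goes at most 62.5 mm and 10.7 degrees, less where a joint would pass 70% of its speed; a pose out of reach is approached as far as the arm can. A call with a gripper value outside its range is refused whole. "claw" is the closure, from 0 (fully open) to 1 (shut), set as the call begins (left out, the last holds). The fingers move at their own pace and stop on an object; "grip_force" is the grip in N (left out, the last holds). Time passes only in rows, so rows that repeat a pose let the fingers close. It gives the time, the measured TCP pose, the force and the opening at its end, in the units of the state.
- ctrl.state(): the state, without advancing time (a new reading comes with each control period).
- ctrl.camera(name): name is "scene" or "top"; returns a dict with "frame" (480x640x3 uint8, blue, green, red), "range_z" (480x640 float32, mm along the optical axis (not along the pixel's ray), 0 where there is no reading), "intrinsics" (3x3 intrinsics, pixels), "cam_to_world" (4x4, takes a point from camera to world coordinates). Camera axes: x right, y down, z forward; pixel columns grow to the right and rows downward; lengths in mm; the calibration is good to about 2 mm. A picture is of the moment at which its call begins.
- ctrl.hand_in(): hands the job in, once; it reports no verdict.
Trained networks look in the newest picture that a camera, given by its name, has taken for a name from the list of things; names that differ only in an ending like _2 or _b are one class to them, and where a whole thing is asked for, a point or a joint stands for the part that bears it (a point fixed in the world has none). Each returns a list of dicts, best first, with "score" (0 to 1); they miss things now and then, are a little off and sometimes report something else, mostly with a low value. They report only what shows in the picture. A call takes as long as a camera call. They do not tell look-alikes from the thing itself.
- ctrl.recognise(thing, camera): "centre" ([column, row] in pixels, amid what is visible of it).
- ctrl.masks_of(thing, camera): "mask" (480x640 bool, what is visible of it) and "centre" ([column, row] in pixels, amid what is visible of it).
The state is a dict: "time": time; "joints": joint angles; "dq": joint speeds; "effort": joint torques, N m; "position": TCP position; "tool_rot": TCP orientation; "contact_force": force on the tool from outside, world axes, zero at the start; "moment": the same for the moment, N m; "grip_width": finger opening in mm.
Only numpy, scipy, OpenCV 4.12 (cv2) and the standard library are available. Lean on these libraries where they do the work, as an engineer would, in place of code of your own. Each camera call takes 0.05 s, during which the arm holds its last target.

TASK

Press the jar in the small ratchet press: lift the weighted ram by its handle, past the clicking pawl, until you feel it meet the stop screw, without forcing it, and let go so that it hangs on the pawl. Then push the tray with the jar fully home under the ram, and press the pawl's release lever gently down and hold it until the ram has sunk onto the jar's lid; leave the ram resting there and everything else on the chest where it was.

Things in the scene. Friction and masses are not known exactly. Their poses are not given: they have to be found in the camera images.
- press: the fixed press frame: grey base plate 170 x 120 x 8 mm and an upright aluminium column (28 x 40 mm, top 158 mm above the surface). Origin on the surface, z up. x axis: the direction in which the tray is pushed home, towards the column (column centre at x = +41 mm); y axis: to the side where the release lever sticks out. Its place and heading vary.
- ram: steel ram, 0.4 to 0.6 kg, sliding up and down on the column's front: toothed rail 10 x 24 mm, handle bar on top, arm with a dark round weight (52 mm dia.) over a rubber foot (36 mm dia.). Axes as press; origin at the centre of the foot's underside (press x = -25 mm, y = 0; 47.5 mm above the surface when right down). With the pawl released it sinks by itself, damped, at about 50 mm/s.
- handle (a point): centre of the ram's black handle bar, 14 mm dia., 50 mm long along the press's y axis, 139 mm above the ram's origin, at press x = +20 mm, y = 0; pinch it from above across the bar (along the press's x). With the ram right down the column's top is 28 mm below the bar's centre, just behind it.
- lug_top (a point): middle of the top face of the lug on the ram's -y side, which meets the stop screw. Raising the ram takes its weight (4 to 6 N), up to about 5 N more at each tooth and 1 N per 10 mm/s; let go, it falls back to the tooth below and hangs on the pawl (pitch 10 mm).
- stop_block: dark block (36 x 22 x 16 mm) fixed high on the column's -y side; origin at the centre of its underside. An upright stop screw (12 mm dia. end) passes through it, set anew at each start: its end sticks out 4 to 26 mm below the block, over the lug, and stops the ram there, some 20 to 60 mm above where it starts. That height is not measured: feel for it. The contact is hard; keep below 16 N.
- pawl: the sprung steel pawl and its release lever, turning about a pin along the press's x axis; origin at the pin, 77.5 mm above the surface. Pressing the lever down swings the tip out of the teeth: free after about 11 mm of travel at the pad, end stop after about 25 mm; it takes under 3 N. It springs back when let go.
- lever_pad (a point): centre of the top of the lever's black thumb pad (28 x 28 mm), 79 mm from the pin on the press's +y side, about 82.5 mm above the surface when up; press down on it from above.
- tray: aluminium tray (104 x 68 mm) sliding 70 mm along the press's x axis with about 2 N of friction; origin under the middle of its seat (64 x 64 mm inside a rim 10 mm high, floor 4 mm thick), 9.5 mm above the surface. In the press frame the origin is at x = -95 mm when out and x = -25 mm (right under the ram's foot) when fully home at its hard end stop.
- lip (a point): middle of the outer face of the tray's upright push plate (50 mm wide along the press's y, 10 mm thick, top 47.5 mm above the surface), 76 mm from the tray's origin on the -x side and 34.5 mm above the surface. Push on this face towards +x of the press.
- jar_balm: squat round jar with a green screw lid, 59 mm dia., 50 mm tall, 0.11 kg, standing loose in the tray's seat; origin at the centre of its underside, z up. Its top is then 63.5 mm above the surface.
- marker_violet: bystander: white marker with a violet cap, 135 x 11 x 12 mm, lying; origin under its middle
- grip_black: bystander: dark knurled grip tube, 62 x 21 x 21 mm, lying; origin under its middle
- jar_petrol: bystander: round jar with a red lid, 63 mm dia., 55 mm tall; origin at the centre of its underside
- ink_amber: bystander: small dark bottle with a blue cap and an amber label, 29 mm dia., 86 mm tall; origin at the centre of its underside
Mind the look-alikes: they are no part of the job. Of the things like the jar_balm, leave any that is white; of the rest the smaller one is meant.

How it is judged:
By the outcome, as a careful person would: the job done as asked, in the order asked, and still so for the second after the job is handed in, with the robot touching nothing.
It also fails if it takes over 67 s, if anything falls off the work surface, if the arm or the gripper's body presses on something with over 40 N, if the wrist force passes 120 N, or if a joint passes its speed limit or range.

## Working session

There is one attempt and no reset: what is moved stays moved. The work goes in short steps, Python scripts to look and compute and a tool call to move; the robot and the scene stay as the last step left them, time stands still between calls to the robot, and variables do not carry over. Pictures are saved under pics/ and viewed, and the job is handed in when it is done.

Besides the shell and the picture viewer there is one more tool, called after "Emit:" as name([rows], argument=value, ...), one row to a line, values as JSON. apply_moves: Moves the arm, as the interface text tells. Its arguments: {"type":"object","properties":{"increments":{"type":"array","items":{"type":"array","items":{"type":"array","items":{"type":"number"}}}},"claw":{"type":"number"},"grip_force":{"type":"number"}},"required":["increments"]}

```bash
ls; mkdir -p pics
cat > h.py <<'E'
import numpy as np, cv2
from workcell import ctrl
def world(c,u,v,d=None):
    K=c["intrinsics"];T=c["cam_to_world"]
    if d is None:d=c["range_z"][int(round(v)),int(round(u))]
    p=np.array([(u-K[0,2])/K[0,0]*d,(v-K[1,2])/K[1,1]*d,d,1.0])
    return (T@p)[:3]
def cloud(c):
    K=c["intrinsics"];T=c["cam_to_world"];d=c["range_z"]
    v,u=np.mgrid[:480,:640]
    P=np.stack([(u-K[0,2])/K[0,0]*d,(v-K[1,2])/K[1,1]*d,d,np.ones_like(d)],-1)@T.T
    P=P[...,:3];P[d==0]=np.nan
    return P
E
python3 - <<'E'
from h import *
s=ctrl.state();print(s)
for n in("scene","top"):
    c=ctrl.camera(n);cv2.imwrite(f"pics/{n}0.png",c["frame"]);np.savez(f"{n}0.npz",**c)
    print(n,c["intrinsics"].tolist(),np.round(c["cam_to_world"],3).tolist())
    P=cloud(c)
    for t in ["press","ram","handle","stop_block","pawl","lever_pad","tray","lip","jar_balm","lug_top","jar_petrol"]:
        for r in ctrl.masks_of(t,n)[:3]:
            m=r["mask"];q=P[m];
            print(t,round(r["score"],2),np.round(r["centre"]),m.sum(),np.round(np.nanmedian(q,0)),np.round(np.nanmax(q[:,2])))
E
```

```text
pics
{'time': 0.0, 'joints': array([-1.26499956e+00,  5.33594965e-02,  1.61429605e+00, -2.53275728e-06,
        1.47597375e+00, -1.19024374e-01]), 'dq': array([ 1.12470266e-03, -1.10512579e-03,  4.21353451e-04, -3.97473532e-04,
        1.79260146e-03,  3.87580761e-06]), 'effort': array([-7.40398336e-04, -3.93680727e+01, -3.70175135e+01, -1.03973409e-04,
        7.09867571e-03,  2.81515935e-05]), 'position': array([ 257.50422948, -569.19600055,  403.45978456]), 'tool_rot': array([ 0.59361598,  0.38381284,  0.59472596, -0.38289529]), 'contact_force': array([-0.05486732,  0.32770031,  0.09734189]), 'moment': array([ 0.00967848, -0.07396989, -0.02341843]), 'grip_width': 85.67335600785434}
scene [[500.1764392766138, 0.0, 316.0607093692198], [0.0, 500.1764392766138, 238.88007612365155], [0.0, 0.0, 1.0]] [[-0.753, -0.32, 0.574, 31.224], [-0.658, 0.365, -0.659, 720.553], [0.001, -0.874, -0.486, 595.49], [0.0, 0.0, 0.0, 1.0]]
press 0.61 [360. 260.] 4390 [541.  12.  57.] 197.0
ram 0.86 [359. 211.] 561 [549.   4. 166.] 197.0
handle 0.85 [362. 212.] 540 [549.   4. 166.] 197.0
stop_block 0.54 [33
[... 1007 characters left out ...]
 623 [561. -29.  95.] 199.0
stop_block 0.76 [349. 249.] 241 [589.  26. 159.] 193.0
pawl 0.75 [361. 302.] 313 [471.  -7.  82.] 119.0
lever_pad 0.8 [359. 305.] 261 [469.  -7.  82.] 119.0
lever_pad 0.37 [222. 300.] 152 [473. 313.  47.] 89.0
tray 0.9 [420. 259.] 814 [ 578. -154.   16.] 68.0
lip 0.82 [417. 258.] 743 [ 577. -155.   16.] 90.0
lip 0.73 [260. 313.] 246 [449. 227.  11.] 19.0
lip 0.66 [361. 304.] 240 [469.  -7.  82.] 119.0
jar_balm 0.7 [431. 207.] 1135 [ 692. -173.   70.] 78.0
jar_balm 0.66 [402. 259.] 576 [ 574. -106.   63.] 69.0
jar_balm 0.65 [400. 326.] 600 [416. -97.  50.] 57.0
lug_top 0.83 [370. 263.] 631 [562. -29.  95.] 199.0
jar_petrol 0.78 [339. 177.] 652 [772.  43.  55.] 62.0
```

View pics/scene0.png

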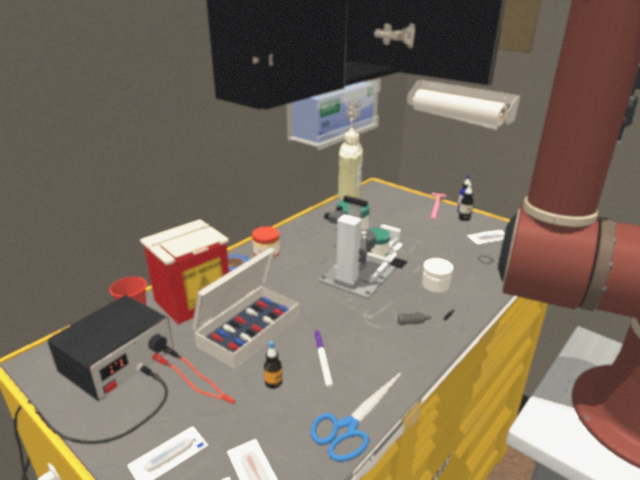

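View pics/top0.png

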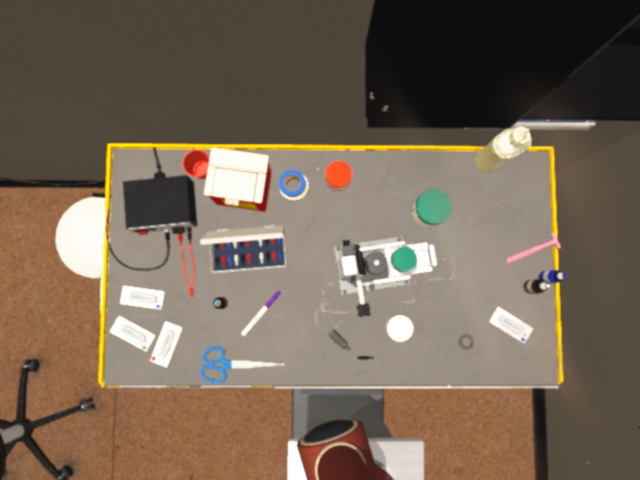

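Run:
```python
import cv2
a=cv2.imread('pics/scene0.png')[170:320,290:480];b=cv2.imread('pics/top0.png')[180:350,310:470]
cv2.imwrite('pics/cs.png',cv2.resize(a,None,fx=4,fy=4,interpolation=2));cv2.imwrite('pics/ct.png',cv2.resize(b,None,fx=3.5,fy=3.5,interpolation=2))
```

```text
(no output)
```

View pics/cs.png

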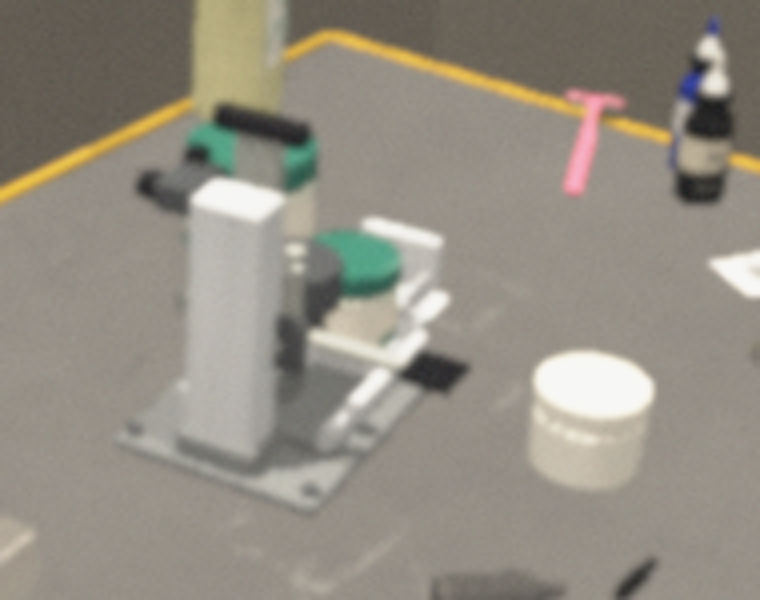

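View pics/ct.png

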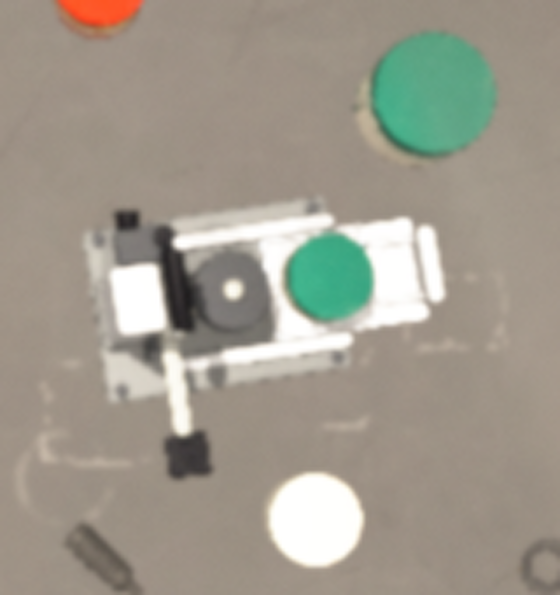

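The look-alikes for jar_balm in the top view are the green jar in the tray at (403,259), the larger green jar at (433,207) and the white jar at (400,328). I choose the one in the tray: it is green and the smaller of the two. The crop confirms it is on the tray, with the lever pad at (361,307) and the handle bar beside the white column top. Next I measure the press frame.

```bash
cat > geo.py <<'E'
from h import *
from scipy.optimize import least_squares
def load(n): return dict(np.load(f"{n}0.npz"))
res={}
for n in("scene","top"):
    c=load(n);P=cloud(c);f=c["frame"].astype(int);hsv=cv2.cvtColor(c["frame"],cv2.COLOR_BGR2HSV)
    x,y,z=P[...,0],P[...,1],P[...,2]
    reg=(x>430)&(x<650)&(y>-230)&(y<90)
    g=(hsv[...,0]>65)&(hsv[...,0]<95)&(hsv[...,1]>90)
    def rep(nm,m):
        q=P[m];
        if len(q)==0: print(n,nm,0);return
        v,u=np.nonzero(m);print(n,nm,len(q),np.round(q.mean(0),1),'med',np.round(np.median(q,0),1),'px',u.mean().round(1),v.mean().round(1))
    rep('lid',reg&g&(z>55)&(z<72))
    dark=(hsv[...,2]<60)
    rep('pad',reg&dark&(z>70)&(z<95)&(x<500))
    rep('bar',reg&dark&(z>165)&(z<215))
    rep('coltop',reg&(hsv[...,2]>180)&(z>145)&(z<172))
    rep('disc',reg&(z>85)&(z<130)&(y<-10)&(x>530))
    rep('lip',reg&(z>30)&(z<60)&(y<-160))
    rep('block',reg&dark&(z>120)&(z<175)&(x>580))
E
python3 geo.py
```

```text
scene lid 165 [ 562.6 -107.    64.3] med [ 559.7 -106.6   65.1] px 380.6 235.2
scene pad 65 [453.2  -6.3  84. ] med [452.5  -5.6  84.1] px 398.2 262.9
scene bar 83 [552.1   9.4 189.2] med [550.7   9.7 190.1] px 354.8 201.9
scene coltop 237 [549.6  30.2 156.8] med [550.1  33.9 158.6] px 348.6 220.9
scene disc 154 [550.  -43.2  94.1] med [547.8 -42.5  94.7] px 369.0 235.6
scene lip 133 [ 576.5 -177.8   43.2] med [ 574.9 -177.7   44.7] px 392.4 230.4
scene block 15 [593.8  26.5 159. ] med [596.8  36.1 156.9] px 332.1 212.6
top lid 448 [ 574.7 -108.    64.1] med [ 574.2 -108.2   64. ] px 403.9 258.7
top pad 6 [459.7 -12.8  83.3] med [457.5 -13.2  83.8] px 363.8 309.0
top bar 124 [556.9   4.9 193.3] med [556.4   5.3 193.6] px 360.3 262.3
top coltop 259 [553.7  25.6 158. ] med [553.7  25.7 158.4] px 349.0 265.0
top disc 414 [563.4 -39.6  94. ] med [562.7 -39.6  94. ] px 375.9 262.6
top lip 124 [ 585.2 -177.5   44.5] med [ 585.1 -177.3   46.1] px 431.9 255.0
top block 22 [598.4  27.9 160.5] med [600.3  30.  159.6] px 348.0 243.9
```

```bash
cat >> h.py <<'E'
from scipy.spatial.transform import Rotation as Rn
th=np.radians(98.6);X=np.array([np.cos(th),np.sin(th),0]);Y=np.array([-X[1],X[0],0]);O=np.array([559.7,-14.4,0])
def P2W(x,y,z): return O+x*X+y*Y+np.array([0,0,z])
def W2P(p): p=np.asarray(p)-O; return np.array([p@X,p@Y,p[2]])
def ray(c,u,v,z):
    a=world(c,u,v,1.);o=c["cam_to_world"][:3,3];return o+(a-o)*(z-o[2])/(a[2]-o[2])
def R():
    q=ctrl.state()["tool_rot"];return Rn.from_quat([q[1],q[2],q[3],q[0]]).as_matrix()
def goal(g,tip=155.):
    """tool-frame shift (m) to bring the point tip mm ahead of TCP to world g, plus turn to align z with +-X"""
    s=ctrl.state();r=R();cur=s["position"]+r[:,0]*tip
    d=r.T@(g-cur)/1000
    zz=r[:,2];a=[]
    for sg in(1,-1):
        t=sg*X; a.append(np.arctan2(-(t@r[:,1]),t@r[:,2]))  # rot about x: z-> -sin y + cos z
    print('t',s["time"],'tip press',W2P(cur).round(1),'shift',d.round(4),'turn options',np.round(a,3),'F',np.round(s["contact_force"],1),'Fpress',np.round([s["contact_force"]@X,s["contact_force"]@Y],1))
    return d
E
python3 - <<'E'
from h import *
print(R().round(3))
c=dict(np.load('top0.npz'));s=dict(np.load('scene0.npz'))
for nm,cc,u,v in(('top',c,363.7,310),('scene',s,398.7,262.5)):
    w=ray(cc,u,v,82.5);print('pad',nm,w.round(1),W2P(w).round(1))
w=ray(c,431.9,255,47.5);print('lip',W2P(w).round(1))
for cc,u,v in((c,369.5,262),(s,355,201.5)): print('bar',W2P(ray(cc,u,v,190)).round(1))
d=goal(P2W(20,0,187.5)); print(ctrl.state()["joints"])
E
```

```text
[[-0.     0.911  0.412]
 [ 0.     0.412 -0.911]
 [-1.     0.    -0.   ]]
pad top [457.5 -12.6  82.5] [ 17.1 100.8  82.5]
pad scene [454.4 -10.2  82.5] [ 19.9 103.5  82.5]
lip [-164.5   -0.7   47.5]
bar [  0.3   1.8 190. ]
bar [ 24.4   4.4 190. ]
t 1.2 tip press [-503.6  381.7  249.7] shift [ 0.0622  0.5094 -0.4004] turn options [-2.867  0.275] F [-0.8  0.2 -0.2] Fpress [0.3 0.8]
[-1.26502428e+00  5.27026112e-02  1.61292215e+00  8.70928356e-06
  1.47602194e+00 -1.19014331e-01]
```

Emit:
apply_moves([
  [[0,0.016,-0.0125,0.01],[0,0.048,-0.0375,0.03],[0,0.082,-0.065,0.05],[0,0.118,-0.093,0.07],[0,0.155,-0.122,0.09],[0,0.192,-0.151,0.11],[0,0.229,-0.18,0.13],[0,0.266,-0.209,0.15],[0,0.303,-0.238,0.17],[0,0.34,-0.267,0.19],[0,0.377,-0.296,0.21],[0,0.414,-0.325,0.23],[0,0.45,-0.353,0.25],[0,0.48,-0.377,0.265],[0,0.5,-0.393,0.275],[0,0.5094,-0.4004,0.275],[0,0.5094,-0.4004,0.275],[0,0.5094,-0.4004,0.275]],
], claw=0.45, grip_force=30)

```text
time: 3.45
position: [556.3, 4.8, 404.7]
tool_rot: [0.536, 0.461, 0.536, -0.462]
contact_force: [-0.2, -0.4, 0.4]
grip_width: 47.3
```

Run:
```python
from h import *
goal(P2W(20,0,187.5));print(R().round(3),ctrl.state()["grip_width"])
for n in("scene","top"):
    c=ctrl.camera(n);cv2.imwrite(f"pics/{n}1.png",cv2.resize(c["frame"][150:330,270:470],None,fx=3,fy=3))
```

```text
t 3.45 tip press [ 19.4   0.5 249.7] shift [ 0.0622  0.0005 -0.0006] turn options [ 3.141e+00 -1.000e-03] F [-0.2 -0.4  0.4] Fpress [-0.3  0.3]
[[-0.     0.989  0.149]
 [-0.     0.149 -0.989]
 [-1.    -0.     0.   ]] 47.282414834577885
```

View pics/scene1.png

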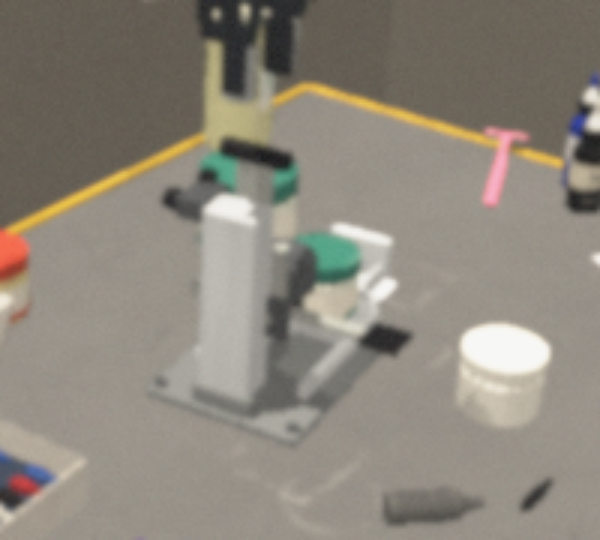

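View pics/top1.png

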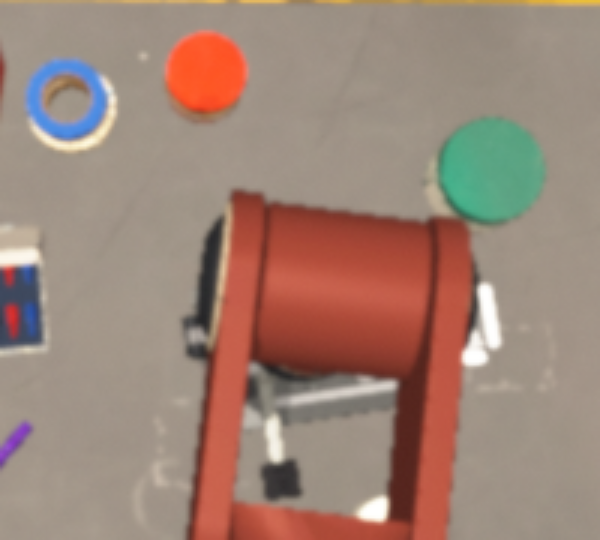

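The scene view shows the two fingers above the bar (bar at crop 257,152), straddling it. I go down.

Emit:
apply_moves([
  [[0.012,0.0005,-0.0006,0],[0.026,0.0005,-0.0006,0],[0.038,0.0005,-0.0006,0],[0.048,0.0005,-0.0006,0],[0.056,0.0005,-0.0006,0],[0.0615,0.0005,-0.0006,0],[0.0615,0.0005,-0.0006,0]],
])

```text
time: 4.42
position: [556.7, 5.3, 342.8]
tool_rot: [0.536, 0.461, 0.536, -0.462]
contact_force: [0.3, 0.1, -0.4]
grip_width: 47.2
```

Run:
```python
from h import *
goal(P2W(20,0,187.5))
for n in("scene",):
    c=ctrl.camera(n);cv2.imwrite(f"pics/{n}2.png",cv2.resize(c["frame"][150:300,270:440],None,fx=4,fy=4))
```

```text
t 4.425 tip press [1.990e+01 1.000e-01 1.878e+02] shift [ 0.0003  0.0001 -0.0001] turn options [ 3.14e+00 -1.00e-03] F [ 0.3  0.1 -0.4] Fpress [ 0.  -0.3]
```

View pics/scene2.png

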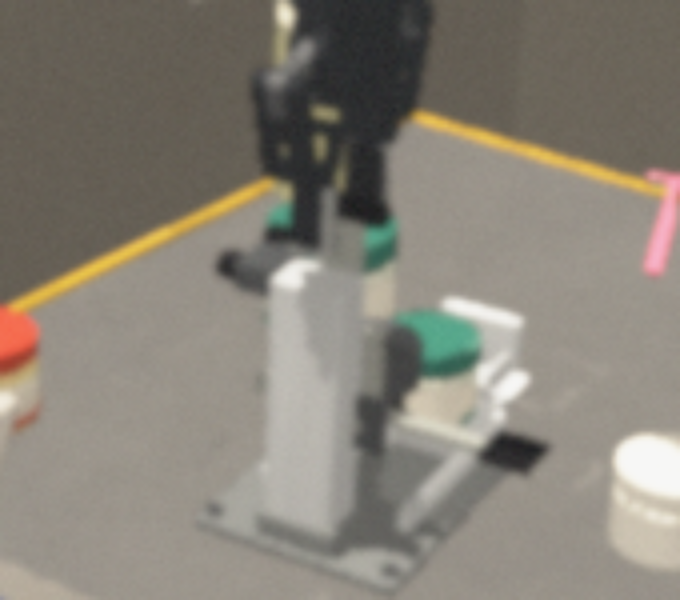

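The fingers stand either side of the bar with its ends showing. I close.

Emit:
apply_moves([
  [[0,0,0,0],[0,0,0,0],[0,0,0,0],[0,0,0,0],[0,0,0,0],[0,0,0,0]],
], claw=1, grip_force=35)

```text
time: 5.22
position: [557.0, 5.2, 343.9]
tool_rot: [0.536, 0.462, 0.535, -0.461]
contact_force: [0.0, -1.0, 4.6]
grip_width: 12.7
```

Run:
```python
from h import *
goal(P2W(20,0,187.5));print(ctrl.state()["grip_width"])
```

```text
t 5.225 tip press [ 19.7  -0.4 188.9] shift [ 0.0013 -0.0004 -0.0003] turn options [ 3.14e+00 -1.00e-03] F [ 0.  -1.   4.6] Fpress [-1.   0.1]
12.707482371424474
```

Held (opening 12.7 mm, sideways force 1 N). I lift in small steps while reading the force.

Emit:
apply_moves([
  [[-0.001,0,0,0],[-0.002,0,0,0],[-0.003,0,0,0],[-0.004,0,0,0],[-0.005,0,0,0]],
])

```text
time: 5.85
position: [556.9, 5.1, 347.2]
tool_rot: [0.536, 0.462, 0.535, -0.461]
contact_force: [6.1, -2.3, -8.9]
grip_width: 12.8
```

Emit:
apply_moves([
  [[-0.001,0,0,0],[-0.002,0,0,0],[-0.003,0,0,0],[-0.004,0,0,0]],
])

```text
time: 6.35
position: [556.9, 5.1, 349.5]
tool_rot: [0.536, 0.462, 0.536, -0.461]
contact_force: [7.0, -1.6, -9.5]
grip_width: 13.2
```

Emit:
apply_moves([
  [[-0.001,0,0,0],[-0.002,0,0,0],[-0.003,0,0,0]],
])

```text
time: 6.72
position: [557.0, 5.1, 351.2]
tool_rot: [0.536, 0.462, 0.536, -0.461]
contact_force: [5.9, -1.1, -7.4]
grip_width: 12.8
```

Run:
```python
from h import *
goal(P2W(20,0,187.5));print(ctrl.state()["moment"])
c=ctrl.camera("scene");cv2.imwrite("pics/scene3.png",cv2.resize(c["frame"][150:300,270:440],None,fx=4,fy=4))
```

```text
t 6.725 tip press [ 19.7  -0.3 196.2] shift [ 0.0087 -0.0003 -0.0003] turn options [ 3.14e+00 -2.00e-03] F [ 5.9 -1.1 -7.4] Fpress [-1.9 -5.6]
[-0.15480964 -0.90643826  0.1083387 ]
```

View pics/scene3.png

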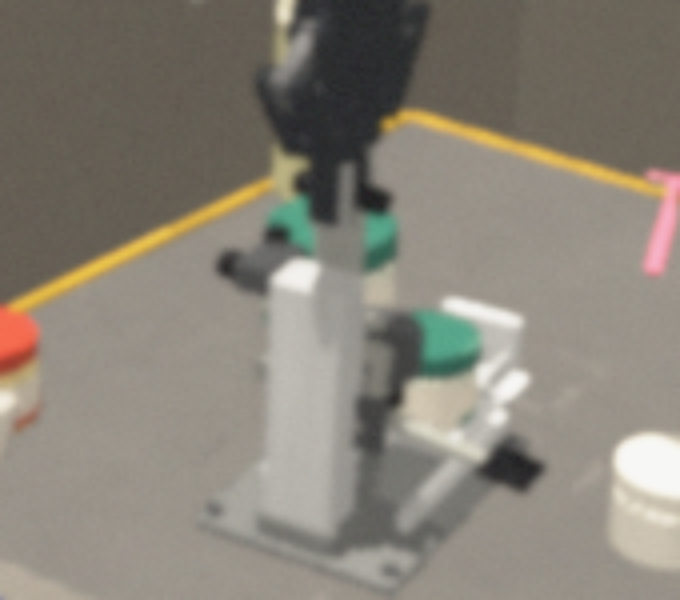

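The ram is rising with the gripper and the pawl is clicking. Continuing.

Emit:
apply_moves([
  [[-0.0012,0,0,0],[-0.0024,0,0,0],[-0.0036,0,0,0],[-0.005,0,0,0]],
])

```text
time: 7.28
position: [557.0, 5.1, 355.3]
tool_rot: [0.536, 0.462, 0.536, -0.461]
contact_force: [5.6, -1.1, -6.9]
grip_width: 12.8
```

Emit:
apply_moves([
  [[-0.0012,0,0,0],[-0.0024,0,0,0],[-0.0036,0,0,0],[-0.005,0,0,0]],
])

```text
time: 7.78
position: [557.0, 5.1, 358.6]
tool_rot: [0.536, 0.462, 0.536, -0.461]
contact_force: [7.1, -1.9, -9.7]
grip_width: 12.5
```

Emit:
apply_moves([
  [[-0.001,0,0,0],[-0.002,0,0,0],[-0.003,0,0,0]],
])

```text
time: 8.15
position: [557.0, 5.0, 359.9]
tool_rot: [0.536, 0.462, 0.536, -0.461]
contact_force: [6.9, -1.7, -8.7]
grip_width: 12.5
```

Emit:
apply_moves([
  [[-0.001,0,0,0],[-0.002,0,0,0],[-0.003,0,0,0]],
])

```text
time: 8.52
position: [557.0, 5.0, 361.7]
tool_rot: [0.536, 0.462, 0.536, -0.461]
contact_force: [5.7, -0.6, -6.9]
grip_width: 12.6
```

Emit:
apply_moves([
  [[-0.001,0,0,0],[-0.002,0,0,0],[-0.003,0,0,0]],
])

```text
time: 8.9
position: [557.1, 5.0, 363.7]
tool_rot: [0.536, 0.462, 0.536, -0.461]
contact_force: [5.4, 0.2, -5.5]
grip_width: 12.9
```

Emit:
apply_moves([
  [[-0.001,0,0,0],[-0.002,0,0,0],[-0.003,0,0,0]],
])

```text
time: 9.28
position: [557.0, 5.0, 365.8]
tool_rot: [0.535, 0.462, 0.536, -0.461]
contact_force: [4.8, -0.7, -6.7]
grip_width: 12.6
```

Emit:
apply_moves([
  [[-0.001,0,0,0],[-0.002,0,0,0],[-0.003,0,0,0]],
])

```text
time: 9.65
position: [557.0, 5.0, 367.6]
tool_rot: [0.535, 0.462, 0.536, -0.461]
contact_force: [6.9, -1.5, -8.0]
grip_width: 12.7
```

Emit:
apply_moves([
  [[-0.001,0,0,0],[-0.002,0,0,0],[-0.003,0,0,0]],
])

```text
time: 10.02
position: [557.1, 4.9, 369.2]
tool_rot: [0.535, 0.462, 0.536, -0.461]
contact_force: [7.7, -0.9, -8.6]
grip_width: 13.0
```

Emit:
apply_moves([
  [[-0.001,0,0,0],[-0.002,0,0,0],[-0.003,0,0,0]],
])

```text
time: 10.4
position: [557.1, 4.9, 371.1]
tool_rot: [0.535, 0.462, 0.536, -0.461]
contact_force: [7.1, -0.5, -7.3]
grip_width: 12.7
```

Emit:
apply_moves([
  [[-0.001,0,0,0],[-0.002,0,0,0],[-0.003,0,0,0]],
])

```text
time: 10.78
position: [557.1, 4.9, 373.2]
tool_rot: [0.535, 0.462, 0.536, -0.461]
contact_force: [5.4, -1.4, -5.7]
grip_width: 12.7
```

Emit:
apply_moves([
  [[-0.001,0,0,0],[-0.002,0,0,0],[-0.003,0,0,0]],
])

```text
time: 11.15
position: [557.1, 4.9, 375.5]
tool_rot: [0.535, 0.462, 0.536, -0.461]
contact_force: [5.0, -0.2, -7.3]
grip_width: 12.5
```

Emit:
apply_moves([
  [[-0.001,0,0,0],[-0.002,0,0,0],[-0.003,0,0,0]],
])

```text
time: 11.52
position: [557.2, 4.9, 377.3]
tool_rot: [0.535, 0.462, 0.536, -0.461]
contact_force: [5.8, -0.7, -9.1]
grip_width: 12.6
```

Emit:
apply_moves([
  [[-0.001,0,0,0],[-0.002,0,0,0],[-0.003,0,0,0]],
])

```text
time: 11.9
position: [557.2, 4.8, 378.8]
tool_rot: [0.535, 0.462, 0.536, -0.462]
contact_force: [7.0, -0.9, -9.2]
grip_width: 12.9
```

Emit:
apply_moves([
  [[-0.001,0,0,0],[-0.002,0,0,0],[-0.003,0,0,0]],
])

```text
time: 12.28
position: [557.2, 4.8, 380.5]
tool_rot: [0.535, 0.462, 0.536, -0.461]
contact_force: [6.1, -0.4, -8.0]
grip_width: 12.2
```

Emit:
apply_moves([
  [[-0.001,0,0,0],[-0.002,0,0,0],[-0.003,0,0,0]],
])

```text
time: 12.65
position: [557.2, 4.8, 380.8]
tool_rot: [0.535, 0.462, 0.536, -0.462]
contact_force: [11.2, -1.3, -16.4]
grip_width: 12.5
```

Emit:
apply_moves([
  [[-0.001,0,0,0],[-0.002,0,0,0],[-0.003,0,0,0]],
])

```text
time: 13.02
position: [557.2, 4.8, 380.8]
tool_rot: [0.535, 0.462, 0.536, -0.462]
contact_force: [11.0, -1.3, -16.8]
grip_width: 12.6
```

Run:
```python
from h import *
goal(P2W(20,0,187.5));print(ctrl.state()["moment"])
c=ctrl.camera("scene");cv2.imwrite("pics/scene4.png",cv2.resize(c["frame"][130:280,270:440],None,fx=4,fy=4))
```

```text
t 13.025 tip press [ 1.970e+01 -2.000e-01  2.258e+02] shift [ 0.0383 -0.0002 -0.0002] turn options [ 3.139e+00 -2.000e-03] F [ 11.   -1.3 -16.8] Fpress [ -3.  -10.7]
[-0.24399598 -1.77562456  0.04667436]
```

View pics/scene4.png

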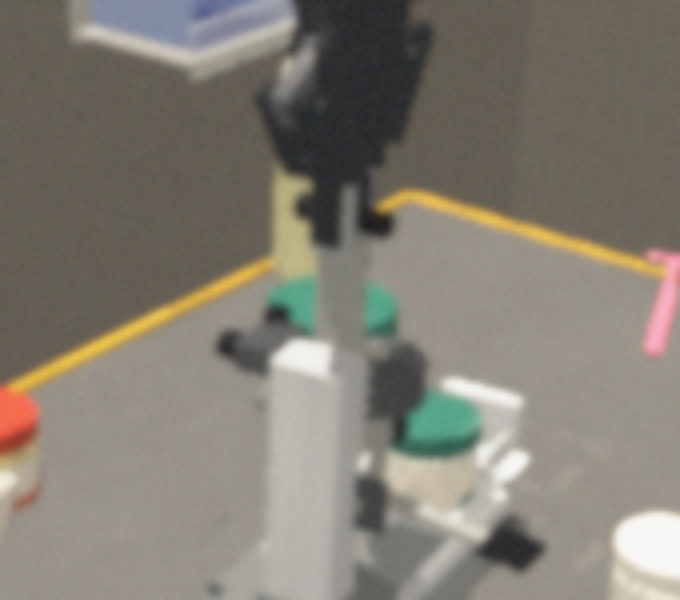

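Firm stop felt: the ram stalled at 37 mm of lift and the force jumped from 8 to 16 N at the tool, of which about 5 N is weight. I lower onto the pawl and let go.

Emit:
apply_moves([
  [[0.001,0,0,0],[0.002,0,0,0],[0.003,0,0,0],[0.004,0,0,0],[0.005,0,0,0]],
])

```text
time: 13.7
position: [557.3, 4.8, 375.9]
tool_rot: [0.535, 0.462, 0.536, -0.461]
contact_force: [4.1, -1.0, -4.4]
grip_width: 12.7
```

Emit:
apply_moves([
  [[0.001,0,0,0],[0.002,0,0,0],[0.003,0,0,0]],
])

```text
time: 14.08
position: [557.3, 4.8, 373.9]
tool_rot: [0.535, 0.462, 0.536, -0.461]
contact_force: [1.1, -0.6, 3.5]
grip_width: 13.0
```

It hangs on the pawl (force has reversed). I open and rise.

Emit:
apply_moves([
  [[0,0,0,0],[0,0,0,0],[0,0,0,0],[-0.005,0,0,0],[-0.02,0,0,0],[-0.045,0,0,0],[-0.06,0,0,0],[-0.06,0,0,0]],
], claw=0.45)

```text
time: 15.08
position: [557.7, 4.6, 436.2]
tool_rot: [0.536, 0.463, 0.535, -0.461]
contact_force: [-0.3, 0.1, -0.7]
grip_width: 47.0
```

Run:
```python
from h import *
goal(P2W(-203,0,45));print(ctrl.state()["grip_width"])
c=ctrl.camera("scene");cv2.imwrite("pics/scene5.png",cv2.resize(c["frame"][130:280,270:440],None,fx=4,fy=4))
```

```text
t 15.075 tip press [ 19.3  -1.3 281.2] shift [ 0.236  -0.0015  0.2226] turn options [ 3.139e+00 -2.000e-03] F [-0.3  0.1 -0.7] Fpress [0.1 0.3]
47.03406882626228
```

View pics/scene5.png

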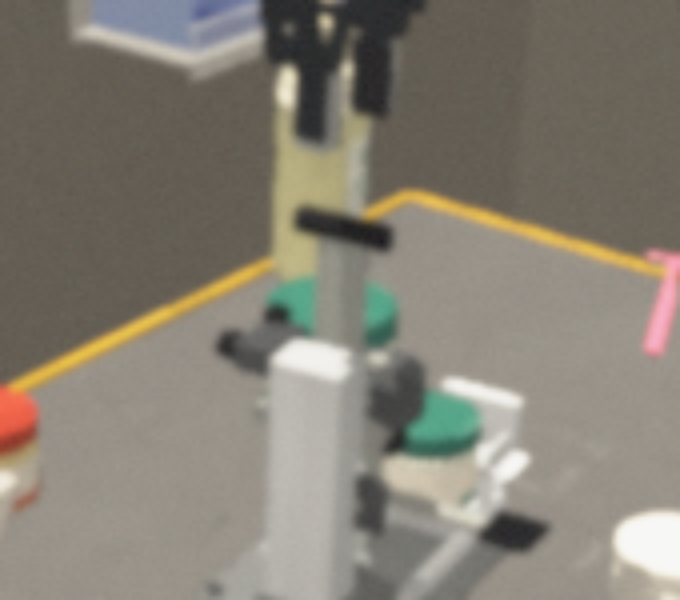

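The ram hangs about 30 mm up with the pad back up (crop 515,530). The gripper is free. Next I move out in front of the lip with the claw shut.

Emit:
apply_moves([
  [[0,0,0.012,0],[0,0,0.04,0],[0,0,0.08,0],[0,0,0.12,0],[0,-0.001,0.16,0],[0,-0.0015,0.2,0],[0.005,-0.0015,0.218,-0.002],[0.03,-0.0015,0.2226,-0.002],[0.07,-0.0015,0.2226,-0.002],[0.115,-0.0015,0.2226,-0.002],[0.155,-0.0015,0.2226,-0.002],[0.19,-0.0015,0.2226,-0.002],[0.22,-0.0015,0.2226,-0.002],[0.236,-0.0015,0.2226,-0.002],[0.239,-0.0015,0.2226,-0.002],[0.239,-0.0015,0.2226,-0.002]],
], claw=1)

```text
time: 17.12
position: [589.2, -215.5, 196.2]
tool_rot: [0.536, 0.462, 0.536, -0.46]
contact_force: [-0.9, 0.4, 0.4]
grip_width: -0.2
```

Run:
```python
from h import *
goal(P2W(-203,0,42));print(ctrl.state()["grip_width"])
c=ctrl.camera("scene");cv2.imwrite("pics/scene6.png",cv2.resize(c["frame"][130:300,320:490],None,fx=3.5,fy=3.5))
P=cloud(c);
for n in("scene","top"):
    c=ctrl.camera(n);np.savez(f"{n}6.npz",**c);cv2.imwrite(f"pics/{n}6.png",cv2.resize(c["frame"][150:320,300:480],None,fx=4,fy=4))
```

```text
t 17.125 tip press [-203.1    0.6   41.2] shift [-0.0008  0.0006 -0.0001] turn options [ 3.141 -0.   ] F [-0.9  0.4  0.4] Fpress [0.5 0.8]
-0.23783270383826768
```

View pics/scene6.png

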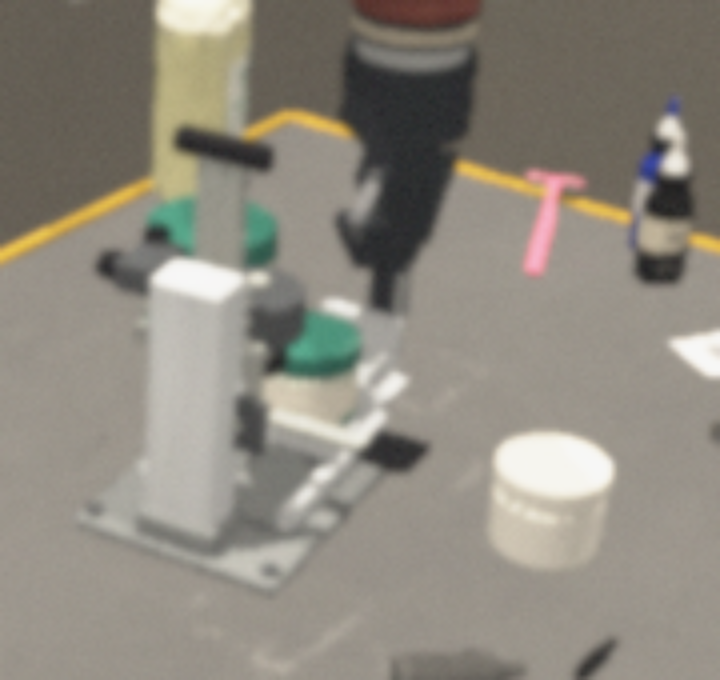

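View pics/top6.png

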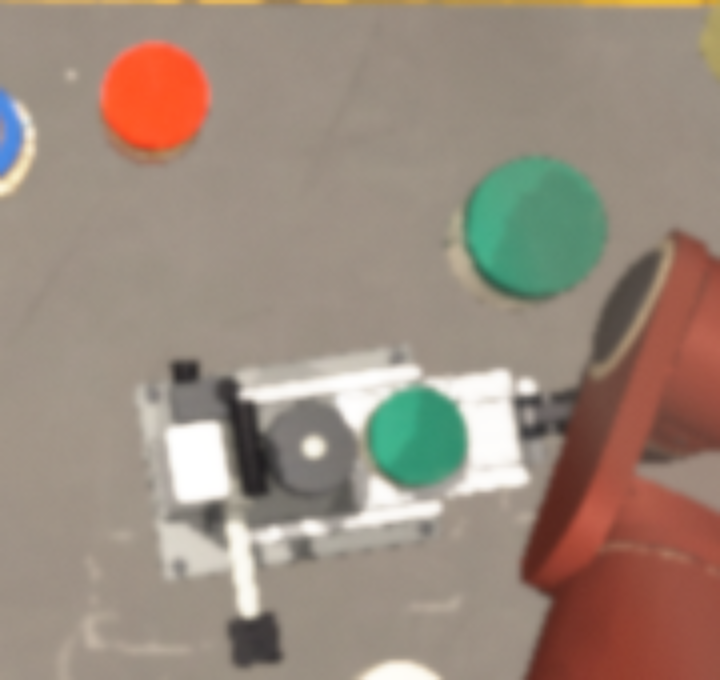

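Fingertips sit just outside the lip (top crop 530,410). I push the tray slowly.

Emit:
apply_moves([
  [[0,0.0006,-0.002,0],[0,0.0006,-0.005,0],[0,0.0006,-0.009,0],[0,0.0006,-0.013,0],[0,0.0006,-0.017,0],[0,0.0006,-0.021,0],[0,0.0006,-0.025,0],[0,0.0006,-0.03,0],[0,0.0006,-0.035,0],[0,0.0006,-0.04,0],[0,0.0006,-0.045,0],[0,0.0006,-0.05,0],[0,0.0006,-0.055,0],[0,0.0006,-0.06,0],[0,0.0006,-0.065,0],[0,0.0006,-0.07,0],[0,0.0006,-0.074,0],[0,0.0006,-0.077,0]],
])

```text
time: 19.52
position: [578.5, -139.1, 197.0]
tool_rot: [0.537, 0.462, 0.535, -0.46]
contact_force: [-1.6, -3.1, -0.5]
grip_width: 0.2
```

Run:
```python
from h import *
goal(P2W(-115,0,42))
for n in("scene","top"):
    c=ctrl.camera(n);cv2.imwrite(f"pics/{n}7.png",cv2.resize(c["frame"][150:320,300:480],None,fx=4,fy=4))
```

```text
t 19.525 tip press [-126.    -0.4   42. ] shift [-0.     -0.0004 -0.011 ] turn options [ 3.141 -0.   ] F [-1.6 -3.1 -0.5] Fpress [-2.8  2.1]
```

View pics/scene7.png

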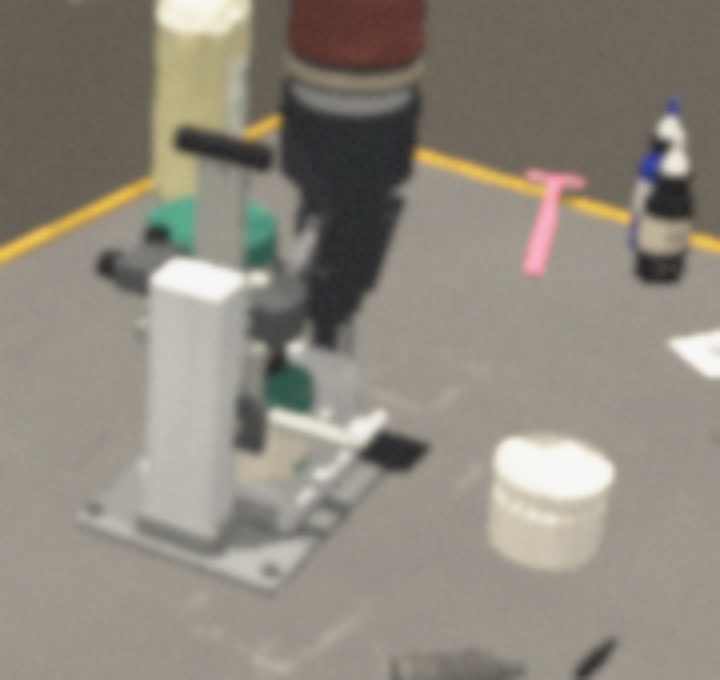

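View pics/top7.png

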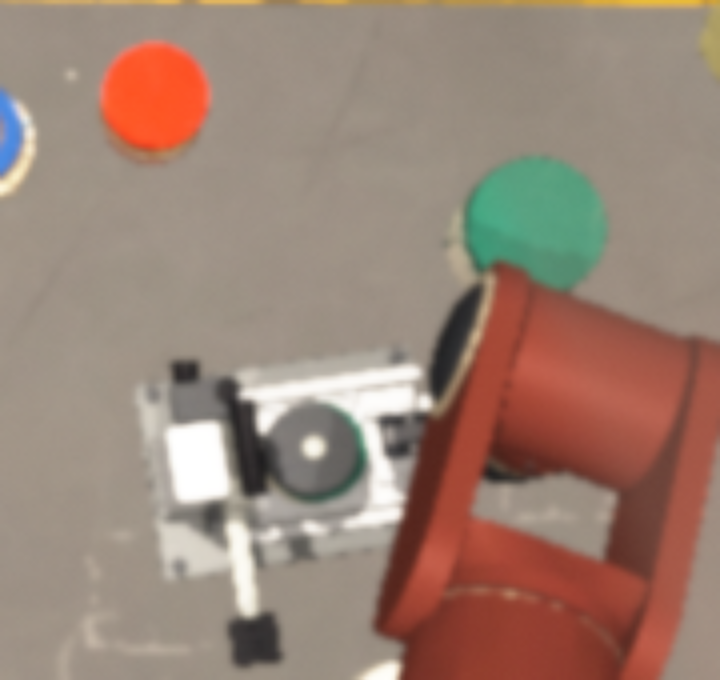

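The jar is nearly under the ram. I feel for the end stop.

Emit:
apply_moves([
  [[0,0,-0.002,0],[0,0,-0.004,0],[0,0,-0.005,0]],
])

```text
time: 20.0
position: [578.0, -133.9, 197.2]
tool_rot: [0.537, 0.462, 0.535, -0.46]
contact_force: [0.4, -2.8, -0.5]
grip_width: 0.1
```

Emit:
apply_moves([
  [[0,0,-0.0015,0],[0,0,-0.003,0],[0,0,-0.004,0]],
])

```text
time: 20.38
position: [577.4, -129.8, 197.2]
tool_rot: [0.537, 0.462, 0.535, -0.46]
contact_force: [-0.5, -1.7, -0.7]
grip_width: 0.0
```

Run:
```python
from h import *
goal(P2W(-115,0,42))
```

```text
t 20.375 tip press [-116.6   -0.8   42.2] shift [ 0.0002 -0.0008 -0.0016] turn options [ 3.141 -0.   ] F [-0.5 -1.7 -0.7] Fpress [-1.6  0.8]
```

Emit:
apply_moves([
  [[0,0,-0.0015,0],[0,0,-0.003,0],[0,0,-0.004,0]],
])

```text
time: 20.75
position: [576.9, -127.3, 197.3]
tool_rot: [0.538, 0.461, 0.534, -0.461]
contact_force: [0.8, -11.9, -4.3]
grip_width: -0.2
```

Emit:
apply_moves([
  [[0,0,-0.001,0],[0,0,-0.002,0],[0,0,-0.003,0]],
])

```text
time: 21.12
position: [576.6, -126.2, 197.4]
tool_rot: [0.54, 0.46, 0.532, -0.462]
contact_force: [0.0, -14.3, -5.3]
grip_width: -0.2
```

Run:
```python
from h import *
goal(P2W(-115,0,42))
for n in("scene","top"):
    c=ctrl.camera(n);cv2.imwrite(f"pics/{n}8.png",cv2.resize(c["frame"][150:320,300:480],None,fx=4,fy=4))
```

```text
t 21.125 tip press [-114.8   -0.8   42.4] shift [ 0.0004 -0.0008  0.0002] turn options [-3.141e+00  1.000e-03] F [  0.  -14.3  -5.3] Fpress [-14.1   2.1]
```

View pics/top8.png

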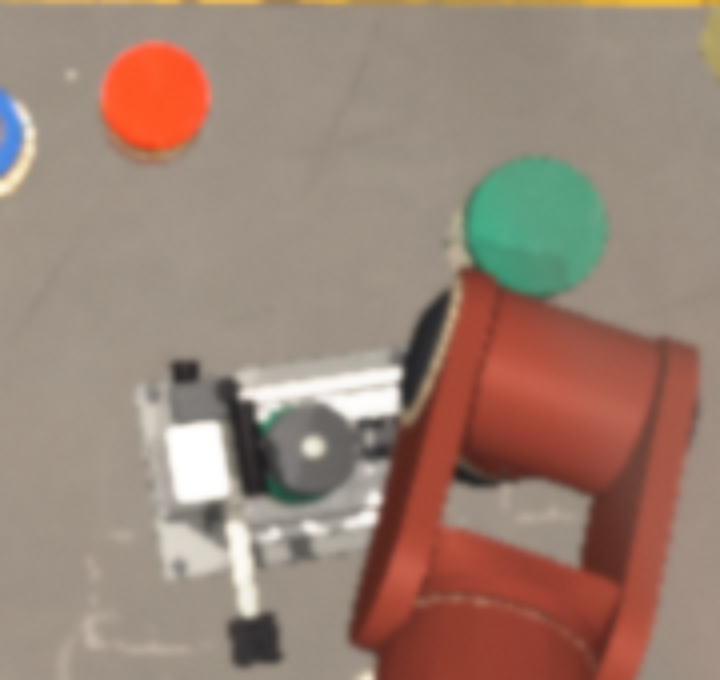

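End stop met: 14 N, with the fingers at the predicted place for home. The jar lies under the ram. I back off, rise and go over to the lever pad.

Emit:
apply_moves([
  [[0,0,0.004,0],[0,0,0.015,0],[0,0,0.03,0],[-0.02,0,0.035,0],[-0.06,0,0.035,0],[-0.1,0,0.035,0],[-0.125,0,0.035,0],[-0.13,0,0.035,0],[-0.13,0,0.035,0]],
])

```text
time: 22.35
position: [580.9, -159.6, 328.0]
tool_rot: [0.54, 0.46, 0.532, -0.462]
contact_force: [-0.5, 0.4, 0.3]
grip_width: -0.1
```

Run:
```python
from h import *
goal(P2W(18.5,103,97),tip=173)
for n in("scene","top"):
    c=ctrl.camera(n);cv2.imwrite(f"pics/{n}9.png",cv2.resize(c["frame"][150:320,300:480],None,fx=4,fy=4))
```

```text
t 22.35 tip press [-148.6   -0.2  155. ] shift [ 0.0556 -0.1034 -0.1678] turn options [-3.141e+00  1.000e-03] F [-0.5  0.4  0.3] Fpress [0.5 0.4]
```

View pics/scene9.png

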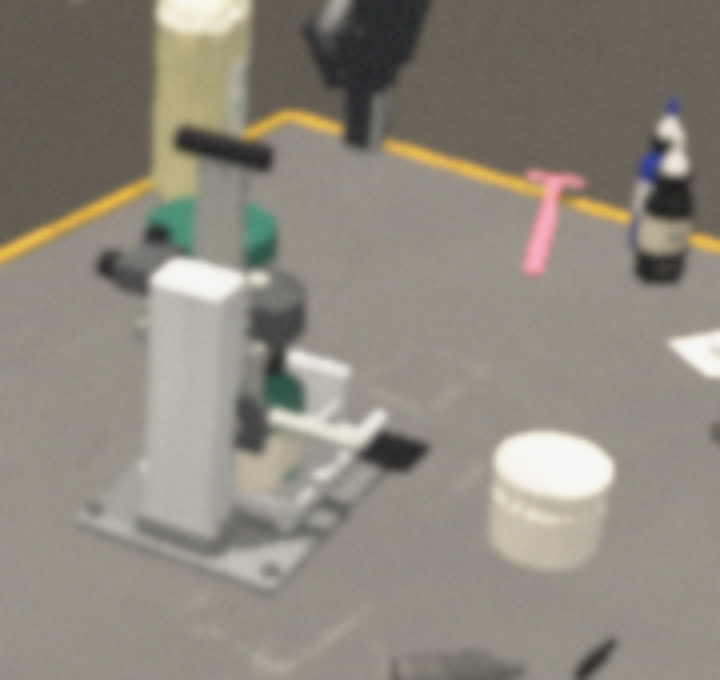

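Emit:
apply_moves([
  [[0,-0.015,0,0],[0,-0.045,0,0],[0,-0.075,-0.01,0],[0,-0.095,-0.04,0],[0,-0.1034,-0.08,0],[0,-0.1034,-0.12,0],[0,-0.1034,-0.15,0],[0.01,-0.1034,-0.165,0],[0.03,-0.1034,-0.1678,0],[0.045,-0.1034,-0.1678,0],[0.0556,-0.1034,-0.1678,0],[0.0556,-0.1034,-0.1678,0]],
])

```text
time: 23.95
position: [453.0, -9.9, 267.5]
tool_rot: [0.538, 0.459, 0.534, -0.463]
contact_force: [1.3, 0.4, -0.2]
grip_width: -0.0
```

Run:
```python
from h import *
goal(P2W(18.5,103,67),tip=173)
for n in("scene","top"):
    c=ctrl.camera(n);np.savez(f"{n}10.npz",**c);cv2.imwrite(f"pics/{n}10.png",cv2.resize(c["frame"][150:320,300:480],None,fx=4,fy=4))
```

```text
t 23.95 tip press [ 18.9 104.8  94.5] shift [0.0275 0.0017 0.0001] turn options [ 3.142 -0.   ] F [ 1.3  0.4 -0.2] Fpress [ 0.2 -1.4]
```

View pics/scene10.png

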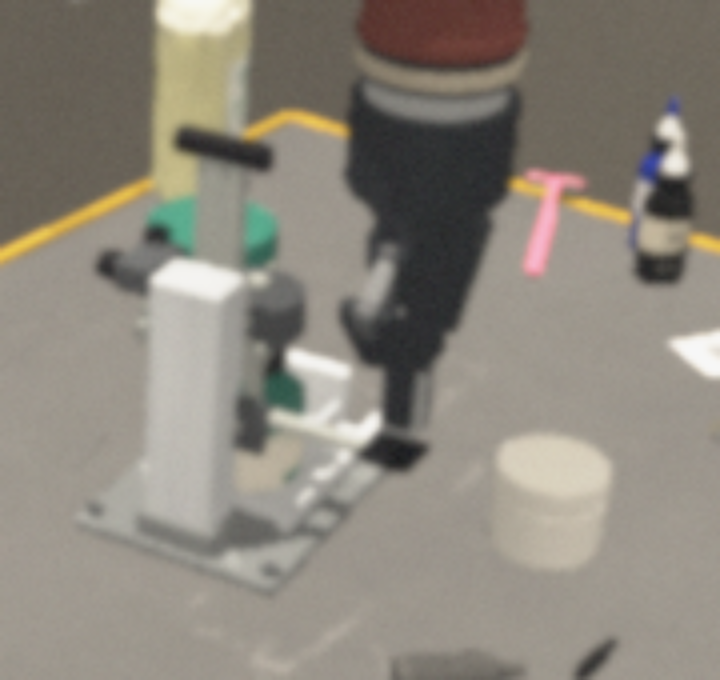

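View pics/top10.png

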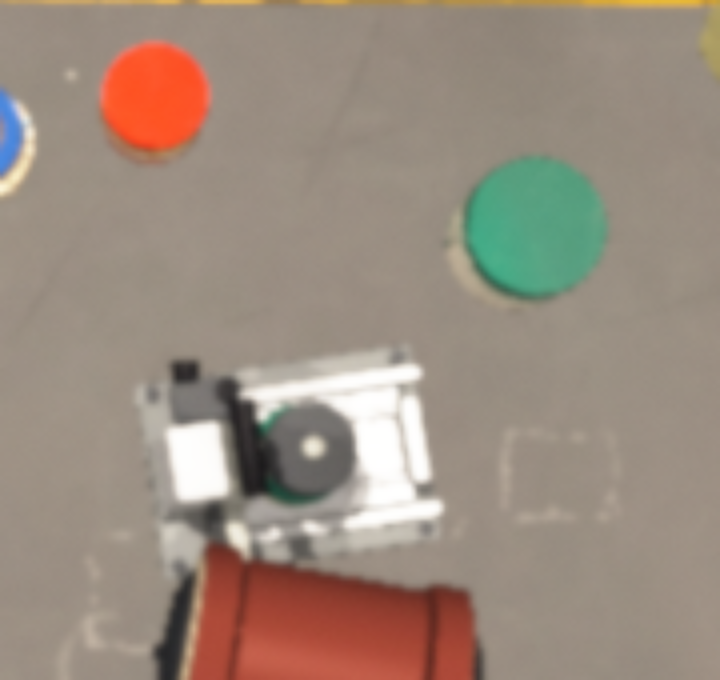

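Run:
```python
from h import *
c=dict(np.load('top10.npz'));P=cloud(c)
q=np.array([W2P(p) for p in P.reshape(-1,3)])
m=(q[:,0]>-115)&(q[:,0]<-75)&(abs(q[:,1])<24)&(q[:,2]>38)&(q[:,2]<56)
print('lip',m.sum(),np.median(q[m],0),W2P(ray(c,403.75,258,47.5)))
m=(q[:,0]>-60)&(q[:,0]<5)&(abs(q[:,1])<35)&(q[:,2]>50)&(q[:,2]<75);print('lid',m.sum(),q[m].min(0),q[m].max(0))
m=(q[:,0]>-45)&(q[:,0]<-8)&(abs(q[:,1])<20)&(q[:,2]>90);print('disc z',np.median(q[m],0))
```

```text
lip 97 [-95.66505181   0.73944929  47.5423279 ] [-97.90501961  -3.40985625  47.5       ]
lid 59 [-42.77135044 -29.75513225  50.93203349] [-5.58755038 27.26666791 68.15013716]
disc z [-25.99751459   0.39891714 124.28930935]
```

The tray is home: lip top at press x = -95.7 against -96 expected. The ram hangs 30 mm up and the fingertips are over the pad. I press gently.

Emit:
apply_moves([
  [[0.003,0.001,0,0],[0.006,0.0015,0,0],[0.009,0.0015,0,0],[0.012,0.0015,0,0],[0.014,0.0015,0,0],[0.016,0.0015,0,0],[0.018,0.0015,0,0],[0.02,0.0015,0,0],[0.022,0.0015,0,0],[0.024,0.0015,0,0],[0.026,0.0015,0,0],[0.028,0.0015,0,0],[0.028,0.0015,0,0],[0.028,0.0015,0,0],[0.028,0.0015,0,0],[0.028,0.0015,0,0],[0.028,0.0015,0,0],[0.028,0.0015,0,0]],
])

```text
time: 26.3
position: [455.2, -10.0, 241.0]
tool_rot: [0.539, 0.46, 0.533, -0.462]
contact_force: [-0.0, 0.1, 1.6]
grip_width: 0.0
```

```bash
cat > chk.py <<'E'
from h import *
import sys
goal(P2W(18.5,103,67),tip=173)
for n in("scene","top"):
    c=ctrl.camera(n);cv2.imwrite(f"pics/{n}{sys.argv[1]}.png",cv2.resize(c["frame"][150:320,300:480],None,fx=4,fy=4))
P=cloud(c);q=np.array([W2P(p) for p in P.reshape(-1,3)])
m=(q[:,0]>-45)&(q[:,0]<-8)&(abs(q[:,1])<20)&(q[:,2]>90)&(q[:,2]<140);print('disc',m.sum(),np.median(q[m],0))
m=(q[:,0]>-115)&(q[:,0]<-75)&(abs(q[:,1])<24)&(q[:,2]>38)&(q[:,2]<56);print('lip',np.median(q[m],0))
E
python3 chk.py 11
```

```text
t 26.3 tip press [ 18.4 102.1  68. ] shift [ 0.001  -0.0009 -0.0001] turn options [-3.141  0.   ] F [-0.   0.1  1.6] Fpress [0.1 0. ]
disc 298 [-2.62634565e+01  8.51004588e-02  1.08964743e+02]
lip [-95.41502685   0.51132046  47.70481405]
```

View pics/scene11.png

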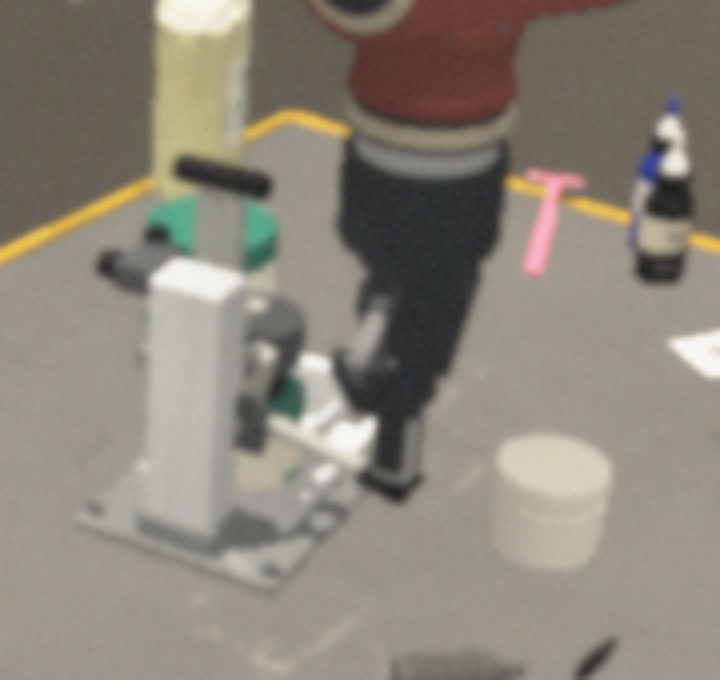

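The ram dropped 15 mm onto the lid. I hold a moment longer to be sure it has settled, then ease the lever up and retreat.

Emit:
apply_moves([
  [[0.001,0,0,0],[0.001,0,0,0],[0.001,0,0,0],[0.001,0,0,0],[0.001,0,0,0],[0.001,0,0,0],[-0.003,0,0,0],[-0.007,0,0,0],[-0.011,0,0,0],[-0.015,0,0,0],[-0.02,0,0,0],[-0.03,0,0,0],[-0.05,0,0,0],[-0.08,-0.01,0,0],[-0.11,-0.03,0,0],[-0.13,-0.04,0,0],[-0.13,-0.04,0,0]],
])

```text
time: 28.52
position: [415.2, -14.9, 373.4]
tool_rot: [0.541, 0.461, 0.531, -0.462]
contact_force: [0.0, 0.2, -0.5]
grip_width: 0.0
```

```bash
python3 chk.py 12
```

```text
t 28.525 tip press [ 19.2 141.6 200.4] shift [ 0.1337  0.0375 -0.0009] turn options [ 3.142 -0.   ] F [ 0.   0.2 -0.5] Fpress [ 0.2 -0.1]
disc 297 [-25.75857436   0.14701737 109.03172021]
lip [-96.15022486  -0.16940046  47.30450749]
```

View pics/scene12.png

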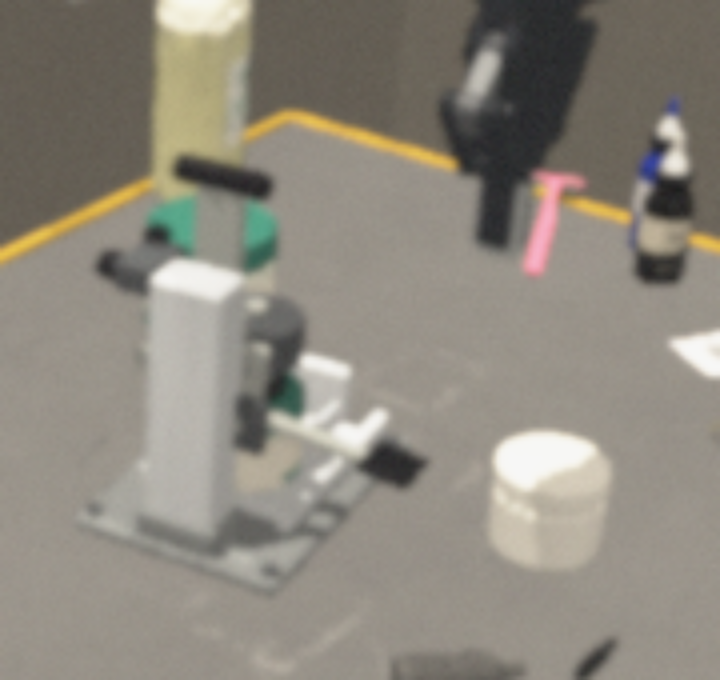

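View pics/top12.png

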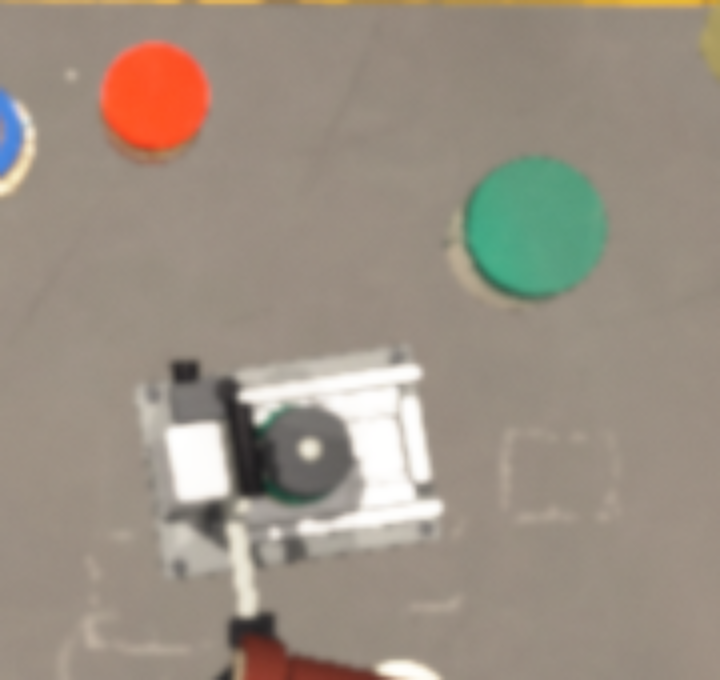

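Ram rests on the lid (weight at 109.0 mm before and after letting the lever go), the tray is home, the bystanders in view have not moved and nothing touches the robot. Handing in.

```bash
python3 -c "
from h import *
print(ctrl.hand_in())"
```

```text
the job is handed in; nothing more can be done
None
```

The jar is pressed, the ram is resting on its lid, and the job was handed in at about 28.6 s.

- **Lifting:** I lifted the ram in small steps until it stalled on the stop screw at about 37 mm of lift. The total tool force there was about 17 N upward. Taking off the ram's weight of about 5 N leaves roughly 11–12 N on the screw, but that is worked out, not measured at the screw. I also held a side force of about 11 N on the handle then. I lowered the ram until it hung on the pawl at about +30 mm and let go.
- **Tray:** I pushed it by the lip to the hard end stop, with about 14 N of push at the end. The lip top was at press x = −95.7 mm just before pressing the lever and −96.2 mm at the end, against −96 mm expected for home.
- **Lever:** I held it down with about 1.6 N until the ram had sunk onto the lid.

**Last checks:** The weight's top was at 109.0 mm both while the lever was held and after I let it go. That puts the foot at about 62.5 mm against a nominal lid height of 63.5 mm, within camera accuracy. The lever stayed a little lower than its fully-up position after release. I took this to be the pawl resting on a tooth flank but did not check it.

The gripper touches nothing. In the final views the two jars beside the press and the red-lidded jar look unmoved. I did not re-measure the bystanders outside those views, such as the marker and the ink bottle.

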